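# Wind the indexing turntable round by one division

## Robot

A 7-joint arm with a two-finger parallel gripper is mounted at the origin on the work surface. World frame = base frame: x ahead of the robot, y to its left, z up, the work surface at z = 0. Lengths are in m, angles in rad, forces in N, time in s.
With the tool pointing down it reaches from about 0.4 to 0.85 m from the base axis. Payload 4.5 kg.
Tool frame: the origin (TCP) lies where the fingers leave the gripper's body, on its centre line; the fingertips stand 64 mm ahead of it and the grasp point (between the pads) lies 45 mm ahead of it; z points along the fingers, y is the line along which they close (so a half turn about z gives the same grasp; the last joint's range is limited). The gripper opens to 88 mm and grips with 3 to 60 N. Pads are 18 mm wide; open, the fingers measure 123 mm over their backs; the gripper's body (75 mm by 187 mm) begins 45 mm behind the grasp point.
Start: joints at [-1.216, 0.689, -0.195, 1.565, 0.157, 0.902, -0.215], TCP at [0.197, 0.593, 0.303] pointing down, gripper open.
Joint ranges: [-3.01, 3.01], [-0.46, 2.08], [-1.47, 1.51], [0.13, 2.56], [-1, 4.14], [0.04, 2.09], [-2.66, 2.66]. Speed limits (rad/s): [2.57, 2.57, 3.14, 3.14, 3.14, 3.14, 3.14].

## Interface

Orientations are given as a unit quaternion [x, y, z, w].
In Python, from plant import r gives the robot as it stands.
- The arm moves only by the tool play_rows, never from a script. Its arguments are lists of equal length, an entry for each row: "translation": the shift along the tool's x, y, z in m, a list of three; "delta_rot": the turn, a rotation vector about the tool's x, y, z in degrees, a list of three; "grip": the opening, from -1 (shut) to 1 (fully open). In form: {"translation": [[x, y, z], ...], "delta_rot": [[rx, ry, rz], ...], "grip": [grip, ...]}. A call has 1 to 20 rows; each row shifts and turns the commanded pose from where the row before left it, along the tool's axes as they then stand; what a row does not reach is not made up. A row lasts 1/8 s, in which the tool goes at most 62.5 mm and 10.7 degrees, less where a joint would pass 70% of its speed; a pose out of reach is approached as far as the arm can. A call with a gripper value outside its range is refused whole. The fingers move at their own pace and stop on an object; "squeeze" is the grip in N (left out, the last holds). Time passes only in rows, so rows that do not move let the fingers close. It gives the time, the measured TCP pose, the force, the opening and the grip force at its end, in the units of the state.
- r.get_state(): the state, without advancing time (a new reading comes with each control period).
- r.snapshot(name): name is "side" or "top"; returns the picture (400x640x3 uint8, blue, green, red); there is no depth.
- r.get_calibration(name): a dict with "intrinsics" (3x3 intrinsics, pixels), "eye" and "rotation" of the camera in the world. Camera axes: x right, y up, looking along -z (the intrinsics and any distortion apply to the point x, -y, -z); pixel columns grow to the right and rows downward; lengths in m; the calibration is good to about 2 mm. A picture is of the moment at which its call begins. get_calibration takes no time and is no camera call.
- r.finish_job(): hands the job in; it is judged then, once.
Trained networks look in the newest picture that a camera, given by its name, has taken for a name from the list of things; names that differ only in an ending like _2 or _b are one class to them, and where a whole thing is asked for, a point or a joint stands for the part that bears it (a point fixed in the world has none). Each returns a list of dicts, best first, with "confidence" (0 to 1); they miss things now and then, are a little off and sometimes report something else, mostly with a low value. They report only what shows in the picture. A call takes as long as a camera call.
- r.look_for(camera, target): "point" ([x, y, z] in m, in world coordinates, good to about 4 mm: the middle of the surface that is visible of it).
- r.silhouettes(camera, target): "pixels" (400x640 bool, what is visible of it).
The state is a dict: "clock": time; "q": joint angles; "qd": joint speeds; "joint_torque": joint torques, N m; "tool_pos": TCP position; "eef_rot": TCP orientation; "contact_force": force on the tool from outside, world axes, zero at the start; "moment": the same for the moment, N m; "opening": opening from 0.0 (shut) to 1.0 (fully open); "finger_force": force on a finger pad.
Only numpy, scipy, OpenCV 4.12 (cv2) and the standard library are available. Lean on these libraries where they do the work, as an engineer would, in place of code of your own. Each camera call takes 0.05 s, during which the arm holds its last target. There are 200 camera calls.

## Task

Bring the survey prism's turntable to its next division: push the sprung crank down until its clutch drops fully in, then, keeping it pressed, wind it clockwise as seen from above (about four turns) until the pointer stands at the long mark. Be gentle with the clutch: if its teeth meet top to top, turn the crank with only light pressure until it drops in, never force it down. Then let go so that the crank springs up again, and leave the other things on the table where they are.

Things in the scene. Friction and masses are not known exactly. Their poses are not given: they have to be found in the camera images.
- crank_axis (a point): point on the vertical crank axis at the height of the crank arm's middle, 96 mm above the table, fixed to the grey stand (x axis: away from the robot at yaw 0). Below it is the gear housing, 100 x 100 mm, top 60 mm above the table. The turntable axis lies 210 mm from here along +y of the stand.
- handle (a point): point on the axis of the crank's upright handle, at the top of its foot flange, 106 mm above the table with the crank up, 94 mm fully down. A black round sleeve, 22 mm diameter, rises 45 mm above this point from a flange 40 mm wide, 5 mm thick. It stands 40 mm from the crank axis and spins freely: no need to turn the hand. Fingertips can push on the flange. Starts anywhere on its circle.
- plunger (a joint): axial travel of crank and handle: 0 = up (free-wheels, drives nothing), 0.012 m = fully down. A spring pushes up, about 3 N at the top to 6 N at the bottom. The teeth first meet at about 0.002 m; they go deeper, and drive, only where they lie in each other's gaps.
- crank: steel crank: hub 44 mm diameter, arm, handle sleeve, and two oppopoint teeth under the hub (15 mm wide, 8 to 21 mm from the axis). Origin on the crank axis, at table height when up; x axis to the handle. Turns endlessly. With teeth out it turns freely; with teeth in it takes about 3 N at the handle.
- gearbox: grey gear housing under the crank, 100 x 100 mm, 14 to 60 mm above the table (origin on the crank axis at table height). Carries the worm shaft's end: a steel disc with two oppopoint upright teeth, 15 mm wide, tops at 74 mm, hidden under the hub and at an unknown angle. Teeth meet top to top over about two thirds of a turn. Drives the turntable 48 to 1, never backwards.
- dial (a joint): turn of the turntable (rad, clockwise from above): the pointer is exactly at the long mark at 0.600; neighbouring marks are 0.524 apart; starts at 0 to 0.13, near the short mark before the long one. One clockwise crank turn with the clutch in adds 0.131.
- pointer_tip (a point): tip of the black pointer bar on the rim of the turning aluminium top (136 mm diameter), 76 mm from its axis, 66 mm above the table
- long_mark (a point): middle of the long mark (26 x 7 mm, the only wide one of twelve raised dark marks on the fixed dial ring, 200 mm diameter), 85 mm from the turntable axis, 48 mm above the table
- mug: bystander: white mug, 80 mm diameter, 90 mm high; origin under its centre
- case: bystander: yellow hard case, 75 x 110 x 45 mm; origin under its centre
- tape: bystander: grey tape measure with a round case, 52 mm diameter, 28 mm high; origin under its centre

How it is judged:
By the outcome, as a careful person would: the job done as asked, in the order asked, and still so for the second after the job is handed in, with the robot touching nothing.
It also fails if it takes over 72 s, if anything falls off the work surface, if the arm or the gripper's body presses on something with over 40 N, if the wrist force passes 120 N, or if a joint passes its speed limit or range.

## Working session

There is one attempt and no reset: what is moved stays moved. The work goes in short steps, Python scripts to look and compute and a tool call to move; the robot and the scene stay as the last step left them, time stands still between calls to the robot, and variables do not carry over. Pictures are saved under pics/ and viewed, at most 10 in all, crops included, and the job is handed in when it is done.

Besides the shell and the picture viewer there is one more tool, called after "Call:" as a command line: name --argument value ..., lists and objects as JSON in quotes. play_rows: Moves the arm, as the interface text tells. Its arguments: {"type":"object","properties":{"translation":{"type":"array","items":{"type":"array","items":{"type":"number"}}},"delta_rot":{"type":"array","items":{"type":"array","items":{"type":"number"}}},"grip":{"type":"array","items":{"type":"number"}},"squeeze":{"type":"number"}},"required":["translation","delta_rot","grip"]}

```bash
mkdir -p pics
python3 - <<'E'
from plant import r
import cv2,numpy as np
for c in("top","side"):
    im=r.snapshot(c);cv2.imwrite(f"pics/a_{c}.png",im)
    k=r.get_calibration(c);print(c,np.round(k["intrinsics"],1).tolist(),np.round(k["eye"],3),np.round(k["rotation"],3).tolist(),[x for x in k])
    for t in("crank_axis","handle","crank","gearbox","pointer_tip","long_mark","mug","case","tape"):
        try:print(t,[(np.round(d["point"],3).tolist(),round(d["confidence"],2)) for d in r.look_for(c,t)[:2]])
        except Exception as e:print(t,e)
s=r.get_state();print({k:np.round(v,3).tolist() for k,v in s.items()})
E
```

```text
top [[501.5, 0.0, 309.8], [0.0, 501.5, 199.4], [0.0, 0.0, 1.0]] [0.379 0.037 0.987] [0.064, -0.064, -0.703, 0.705] ['intrinsics', 'eye', 'rotation']
crank_axis [([0.512, 0.089, 0.048], 0.94), ([0.442, -0.281, 0.042], 0.45)]
handle [([0.494, 0.007, 0.106], 0.83)]
crank [([0.491, -0.024, 0.104], 0.87)]
gearbox [([0.478, -0.043, 0.058], 0.64)]
pointer_tip [([0.534, 0.16, 0.064], 0.57)]
long_mark [([0.512, 0.089, 0.048], 0.8)]
mug [([0.444, -0.284, 0.038], 0.95)]
case [([0.491, -0.02, 0.097], 0.67)]
tape [([0.633, -0.002, 0.029], 0.94)]
side [[382.9, 0.0, 321.8], [0.0, 382.9, 199.9], [0.0, 0.0, 1.0]] [ 0.339 -0.552  0.43 ] [0.5, -0.087, -0.141, 0.85] ['intrinsics', 'eye', 'rotation']
crank_axis [([0.498, -0.024, 0.047], 0.84)]
handle [([0.494, -0.005, 0.118], 0.58)]
crank [([0.491, -0.003, 0.12], 0.36)]
gearbox [([0.481, -0.074, 0.056], 0.94)]
pointer_tip [([0.536, 0.147, 0.064], 0.56)]
long_mark [([0.495, -0.02, 0.048], 0.92)]
mug [([0.445, -0.276, 0.062], 0.72)]
case [([0.59, -0.179, 0.046], 0.65), ([0.48, -0.072, 0.056], 0.18)]
tape [([0.627, -0.012, 0.025], 0.67)]
{'clock': 1.0, 'q': [-1.216, 0.689, -0.195, 1.565, 0.157, 0.903, -0.215], 'qd': [0.0, 0.001, 0.0, -0.0, -0.001, -0.001, -0.001], 'joint_torque': [0.0, -52.75, -1.267, -15.375, -0.052, -0.001, 0.0], 'tool_pos': [0.197, 0.593, 0.303], 'eef_rot': [0.16, 0.987, 0.0, -0.0], 'contact_force': [0.26, 0.596, -0.779], 'moment': [0.035, 0.033, -0.042], 'finger_force': 0.0, 'opening': 0.999}
```

View pictures.

View pics/a_top.png

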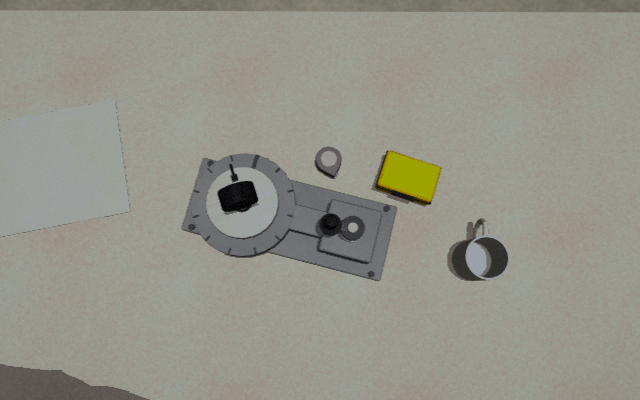

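View pics/a_side.png

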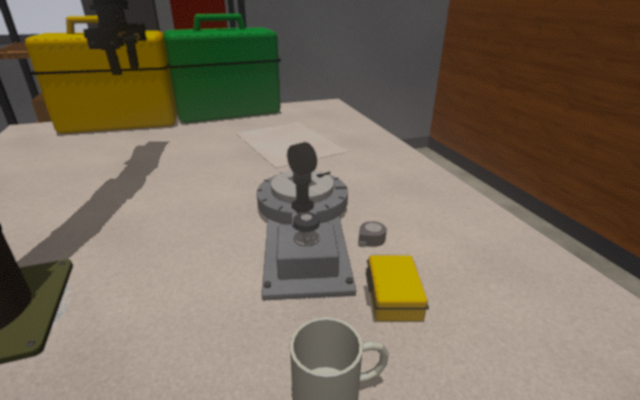

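```bash
cat > h.py <<'E'
from plant import r
import cv2,numpy as np
from scipy.spatial.transform import Rotation as R
def ray(c,uv,z):
    k=r.get_calibration(c);K=np.array(k["intrinsics"]);e=np.array(k["eye"])
    p=np.linalg.inv(K)@[uv[0],uv[1],1];d=R.from_quat(k["rotation"]).apply([p[0],-p[1],-p[2]])
    return e+d*(z-e[2])/d[2]
def proj(c,P):
    k=r.get_calibration(c);K=np.array(k["intrinsics"])
    p=R.from_quat(k["rotation"]).inv().apply(np.array(P)-k["eye"]);q=K@[p[0],-p[1],-p[2]];return q[:2]/q[2]
E
python3 - <<'E'
from h import *
im=cv2.imread("pics/a_top.png")
c=cv2.resize(im[140:290,180:410],None,fx=3.4,fy=3.4,interpolation=cv2.INTER_CUBIC);cv2.imwrite("pics/b.png",c)
print("hub z.104",ray("top",(352,228),.104),"sleeve top",ray("top",(329.5,222),.151),"dial ctr",ray("top",(242,204),.048),ray("top",(242,202),.06))
for b in((206,162),(192,227),(387,209),(371,274)):print(b,ray("top",b,.014))
for t in("crank","gearbox","pointer_tip","handle"):
    for d in r.silhouettes("top",t)[:1]:
        y,x=np.nonzero(d["pixels"]);print(t,d["confidence"],x.min(),x.max(),y.min(),y.max(),x.mean(),y.mean(),len(x))
E
```

```text
hub z.104 [ 0.48948459 -0.03697895  0.104     ] sleeve top [0.49361591 0.00468248 0.151     ] dial ctr [0.54174667 0.16684927 0.048     ] [0.54347464 0.16529967 0.06      ]
(206, 162) [0.63268833 0.24590717 0.014     ]
(192, 227) [0.50174444 0.26793966 0.014     ]
(387, 209) [ 0.53858575 -0.11381114  0.014     ]
(371, 274) [ 0.41200376 -0.07997556  0.014     ]
crank 0.75 319 364 213 239 341.71853546910756 225.96224256292905 874
gearbox 0.66 319 382 200 263 352.5673431734317 232.8159594095941 2168
pointer_tip 0.64 206 277 166 238 241.60649819494586 202.58146811070998 4155
handle 0.76 319 340 212 235 329.75064267352184 223.58868894601542 389
```

View pics/b.png

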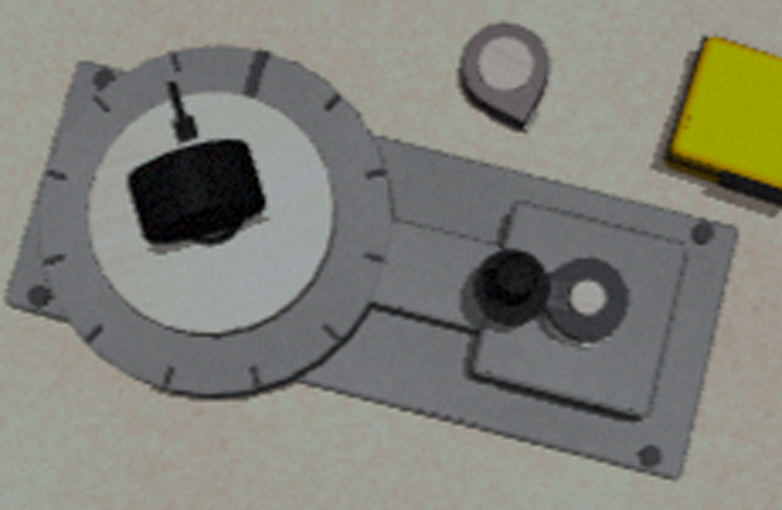

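Run:
```python
from h import *
im=cv2.imread("pics/a_side.png")
cv2.imwrite("pics/c.png",cv2.resize(im[135:250,255:360],None,fx=5,fy=5,interpolation=cv2.INTER_CUBIC))
px=lambda x,y:(180+x/3.4,140+y/3.4)
M=[(174,61),(333,102),(375,173),(373,258),(332,332),(254,377),(169,379),(94,333),(54,259),(56,174),(101,103),(258,72)]
W=np.array([ray("top",px(*m),.048)[:2] for m in M]);c=W[:11].mean(0)
from scipy.optimize import least_squares
f=least_squares(lambda p:np.hypot(*(W[:11]-p[:2]).T)-p[2],[*c,.09]).x;print("dial fit",f)
ang=lambda P:np.arctan2(*(P[:2]-f[:2])[::-1])
a=np.array([ang(w) for w in W]);print("mark angles",np.round(np.degrees(a),1))
res=np.degrees(a)%30;print("mod30",np.round(res,1))
t=ray("top",px(171,84),.066);print("ptr",t,np.hypot(*(t[:2]-f[:2])),np.degrees(ang(t)),"to go",ang(t)-a[11])
A=ray("top",px(588,297),.104);S=ray("top",px(513,273),.151);print("axis",A,"sleeve",S,np.hypot(*(A-S)[:2]),"axis-dial",np.hypot(*(A[:2]-f[:2])))
for z in(.10,.106,.115):print("side proj hub",z,(proj("side",[*ray("top",px(588,297),z)[:2],z])-[255,135])*5)
for z in(.151,.106):print("side proj handle",z,(proj("side",[*S[:2],z])-[255,135])*5)
for z in(.12,.16,.2):print("prism",z,(proj("side",[*f[:2],z])-[255,135])*5)
```

```text
dial fit [0.54251734 0.16474976 0.09268018]
mark angles [  15.9  -44.7  -74.4 -104.7 -134.2 -164.9  166.   135.4  105.4   75.1
   45.5  -15.1]
mod30 [15.9 15.3 15.6 15.3 15.8 15.1 16.  15.4 15.4 15.1 15.5 14.9]
ptr [0.6139858  0.18859391 0.066     ] 0.07534111600363752 18.450342791956636 to go 0.584757798516564
axis [ 0.49064387 -0.03866084  0.104     ] sleeve [0.49651727 0.00234571 0.151     ] 0.04142504136873021 axis-dial 0.20992076838570659
side proj hub 0.1 [251.50854195 414.20015956]
side proj hub 0.106 [248.56317899 398.12774365]
side proj hub 0.115 [244.09709689 373.75698535]
side proj handle 0.151 [228.62926402 219.38887098]
side proj handle 0.106 [231.16816785 337.03672273]
prism 0.12 [226.24028587 110.34129961]
prism 0.16 [224.27451937  19.29248139]
prism 0.2 [222.20883947 -76.38404688]
```

View pics/c.png

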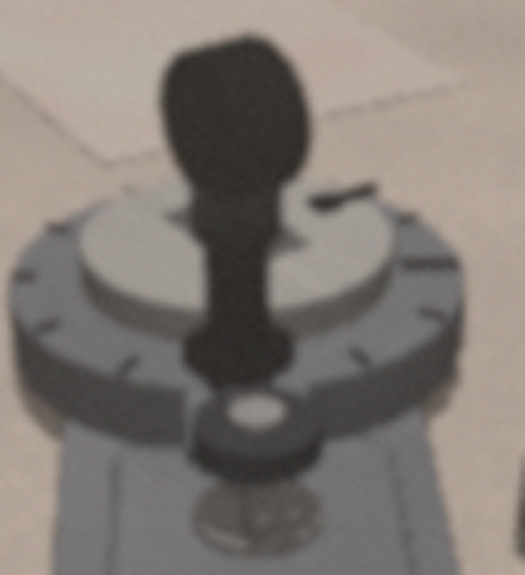

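Call:
play_rows --translation '[[-0.0336,-0.0333,0],[-0.0336,-0.0333,0],[-0.0336,-0.0333,0],[-0.0336,-0.0333,0],[-0.0336,-0.0333,0],[-0.0336,-0.0333,0],[-0.0336,-0.0333,0],[-0.0336,-0.0333,0],[-0.0336,-0.0333,0],[-0.0336,-0.0333,0],[-0.0336,-0.0333,0],[-0.0336,-0.0333,0.02],[-0.0336,-0.0333,0.02],[-0.0336,-0.0333,0.02],[0,0,0],[0,0,0]]' --delta_rot '[[0,0,0],[0,0,0],[0,0,0],[0,0,0],[0,0,0],[0,0,0],[0,0,0],[0,0,0],[0,0,0],[0,0,0],[0,0,0],[0,0,0],[0,0,0],[0,0,0],[0,0,0],[0,0,0]]' --grip '[1,1,1,1,1,1,1,1,1,1,1,1,1,1,1,1]'

```text
clock: 3.2
tool_pos: [0.4964, 0.0031, 0.2428]
eef_rot: [0.16, 0.987, 0.0, -0.0]
contact_force: [-0.1, -0.4, 0.2]
opening: 1.004
finger_force: 0.0
```

Call:
play_rows --translation '[[0,-0.0013,0.015],[0,0,0.015],[0,0,0.015],[0,0,0.015],[0,0,0.0105],[0,0,0],[0,0,0],[0,0,0],[0,0,0],[0,0,0],[0,0,0]]' --delta_rot '[[0,0,0],[0,0,0],[0,0,0],[0,0,0],[0,0,0],[0,0,0],[0,0,0],[0,0,0],[0,0,0],[0,0,0],[0,0,0]]' --grip '[1,1,1,1,1,1,0,-1,-1,-1,-1]' --squeeze 15

```text
clock: 4.58
tool_pos: [0.4961, 0.0011, 0.1722]
eef_rot: [0.16, 0.987, 0.0, 0.0]
contact_force: [-0.2, -0.4, 0.2]
opening: 0.455
finger_force: 0.0
```

Call:
play_rows --translation '[[0,0,0],[0,0,0],[0,0,0],[0,0,0],[0,0,0]]' --delta_rot '[[0,0,0],[0,0,0],[0,0,0],[0,0,0],[0,0,0]]' --grip '[-1,-1,-1,-1,-1]'

```text
clock: 5.2
tool_pos: [0.496, 0.0011, 0.1722]
eef_rot: [0.16, 0.987, 0.0, -0.0]
contact_force: [-0.2, -0.5, -1.0]
opening: 0.239
finger_force: 15.0
```

Call:
play_rows --translation '[[0,0,0.001],[0,0,0.0005],[0,0,0]]' --delta_rot '[[0,0,0],[0,0,0],[0,0,0]]' --grip '[-1,-1,-1]'

```text
clock: 5.58
tool_pos: [0.4962, 0.0011, 0.1708]
eef_rot: [0.16, 0.987, 0.0, 0.0]
contact_force: [-0.7, -0.4, 3.7]
opening: 0.244
finger_force: 15.0
```

Call:
play_rows --translation '[[0,0,0.0005],[0,0,0.0005],[0,0,0.0002],[0,0,0]]' --delta_rot '[[0,0,0],[0,0,0],[0,0,0],[0,0,0]]' --grip '[-1,-1,-1,-1]'

```text
clock: 6.08
tool_pos: [0.4962, 0.0012, 0.17]
eef_rot: [0.16, 0.987, 0.0, 0.0]
contact_force: [-1.3, -1.1, 9.3]
opening: 0.25
finger_force: 15.0
```

```bash
cat >> h.py <<'E'
AX=np.array([.4907,-.0385])
def rows(th0,step,n,rad=.040,ax=AX,start=None,nd=4):
    "tool x,y rows along the circle, clockwise by step deg from th0 deg; rounded with carry"
    s=r.get_state();Rm=R.from_quat(s["eef_rot"]).as_matrix()[:2,:2]
    P=[np.array(s["tool_pos"][:2]) if start is None else start]
    for i in range(1,n+1):
        t=np.radians(th0-step*i);P.append(ax+rad*np.array([np.cos(t),np.sin(t)]))
    C=np.round((np.array(P)-P[0])@Rm,nd);D=np.round(np.diff(C,axis=0),nd)
    print([[*map(float,d),0] for d in D])
def th(ax=AX):
    s=r.get_state();d=np.array(s["tool_pos"][:2])-ax
    print("theta",np.degrees(np.arctan2(d[1],d[0])),"rad",np.hypot(*d),"z",s["tool_pos"][2],"F",np.round(s["contact_force"],1),"t",s["clock"])
E
python3 -c "
from h import *
th();rows(82.2,12,8)"
```

```text
theta 82.0728089007839 rad 0.04003560358736947 z 0.17001053897144736 F [-1.3 -1.1  9.3] t 6.075
[[-0.0083, 0.0006, 0], [-0.0082, -0.0011, 0], [-0.0079, -0.0027, 0], [-0.0072, -0.0044, 0], [-0.006, -0.0058, 0], [-0.0048, -0.0068, 0], [-0.0032, -0.0078, 0], [-0.0015, -0.0082, 0]]
```

Call:
play_rows --translation '[[-0.0083,0.0006,-0.0002],[-0.0082,-0.0011,0],[-0.0079,-0.0027,0],[0,0,0]]' --delta_rot '[[0,0,0],[0,0,0],[0,0,0],[0,0,0]]' --grip '[-1,-1,-1,-1]'

```text
clock: 6.58
tool_pos: [0.5189, -0.0101, 0.1701]
eef_rot: [0.16, 0.987, -0.0, 0.001]
contact_force: [-0.7, -1.7, 6.8]
opening: 0.243
finger_force: 15.0
```

Call:
play_rows --translation '[[-0.0072,-0.0044,0],[-0.006,-0.0058,0],[-0.0048,-0.0068,0],[0,0,0]]' --delta_rot '[[0,0,0],[0,0,0],[0,0,0],[0,0,0]]' --grip '[-1,-1,-1,-1]'

```text
clock: 7.08
tool_pos: [0.5302, -0.032, 0.1699]
eef_rot: [0.16, 0.987, -0.0, 0.0]
contact_force: [-0.9, -0.9, 4.0]
opening: 0.246
finger_force: 15.0
```

Call:
play_rows --translation '[[0,0,0.0005],[0,0,0.0005],[0,0,0]]' --delta_rot '[[0,0,0],[0,0,0],[0,0,0]]' --grip '[-1,-1,-1]'

```text
clock: 7.45
tool_pos: [0.5301, -0.0311, 0.1692]
eef_rot: [0.16, 0.987, 0.0, 0.0]
contact_force: [-0.5, -1.2, 8.1]
opening: 0.243
finger_force: 15.0
```

Call:
play_rows --translation '[[0,0,0],[0,0,0.0003],[0,0,0.0003],[0,0,0]]' --delta_rot '[[0,0,0],[0,0,0],[0,0,0],[0,0,0]]' --grip '[-1,-1,-1,-1]' --squeeze 3

```text
clock: 7.95
tool_pos: [0.5301, -0.0308, 0.1683]
eef_rot: [0.159, 0.987, 0.0, 0.0]
contact_force: [-0.5, 0.5, 5.1]
opening: 0.249
finger_force: 3.0
```

Call:
play_rows --translation '[[0,0,0.0003],[0,0,0.0003],[0,0,0]]' --delta_rot '[[0,0,0],[0,0,0],[0,0,0]]' --grip '[-1,-1,-1]'

```text
clock: 8.32
tool_pos: [0.5301, -0.0308, 0.1679]
eef_rot: [0.159, 0.987, 0.0, 0.0]
contact_force: [-0.7, -0.4, 7.3]
opening: 0.251
finger_force: 4.2
```

```bash
python3 -c "
from h import *
th();rows(11,12,8)"
```

```text
theta 11.034440685038335 rad 0.04012046911229868 z 0.1678803163973863 F [-0.7 -0.4  7.3] t 8.325
[[-0.0032, -0.0078, 0], [-0.0017, -0.0082, 0], [0.0001, -0.0083, 0], [0.0019, -0.0082, 0], [0.0035, -0.0076, 0], [0.0049, -0.0067, 0], [0.0063, -0.0055, 0], [0.0073, -0.0041, 0]]
```

Call:
play_rows --translation '[[-0.0032,-0.0078,0],[-0.0017,-0.0082,0],[0.0001,-0.0083,0],[0,0,0]]' --delta_rot '[[0,0,0],[0,0,0],[0,0,0],[0,0,0]]' --grip '[-1,-1,-1,-1]'

```text
clock: 8.82
tool_pos: [0.5263, -0.0571, 0.168]
eef_rot: [0.16, 0.987, -0.001, -0.0]
contact_force: [-1.6, -1.3, 11.5]
opening: 0.246
finger_force: 6.2
```

Call:
play_rows --translation '[[0.0019,-0.0082,-0.0003],[0.0035,-0.0076,0],[0.0049,-0.0067,0],[0,0,0]]' --delta_rot '[[0,0,0],[0,0,0],[0,0,0],[0,0,0]]' --grip '[-1,-1,-1,-1]'

```text
clock: 9.32
tool_pos: [0.5094, -0.0741, 0.1683]
eef_rot: [0.16, 0.987, 0.0, -0.0]
contact_force: [-2.1, 0.0, 10.3]
opening: 0.247
finger_force: 6.0
```

Call:
play_rows --translation '[[-0.0025,0.0033,0],[-0.0024,0.0034,0],[0,0,0]]' --delta_rot '[[0,0,0],[0,0,0],[0,0,0]]' --grip '[-1,-1,-1]'

```text
clock: 9.7
tool_pos: [0.5167, -0.0692, 0.1683]
eef_rot: [0.16, 0.987, 0.0, 0.0]
contact_force: [-1.4, 1.2, 10.6]
opening: 0.248
finger_force: 5.9
```

```bash
python3 -c "
from h import *
th();s=r.get_state();print(s['moment'],s['finger_force'],s['opening'])
im=r.snapshot('side');cv2.imwrite('pics/d.png',np.hstack([cv2.resize(im[135:250,255:360],None,fx=5,fy=5,interpolation=cv2.INTER_CUBIC)]))
im=r.snapshot('top');cv2.imwrite('pics/d_top.png',cv2.resize(im[140:290,180:410],None,fx=3.4,fy=3.4,interpolation=cv2.INTER_CUBIC))
"
```

```text
theta -49.72126448912057 rad 0.04024117562003407 z 0.16833305659805772 F [-1.4  1.2 10.6] t 9.7
[0.09759665 0.19145572 0.07526409] 5.9174985365825705 0.247669798841488
```

View pics/d.png

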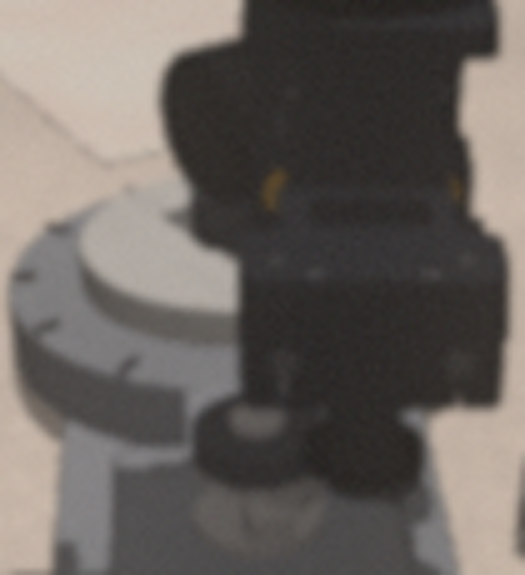

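View pics/d_top.png

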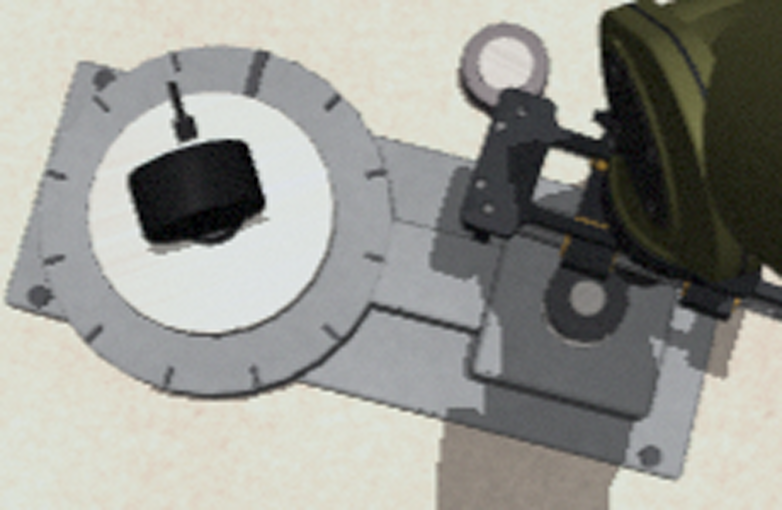

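Run:
```python
import cv2,numpy as np
def tm(a,b,x0,x1,y0,y1,m=12):
    A=cv2.imread(a,0);B=cv2.imread(b,0)
    R=cv2.matchTemplate(B[y0-m:y1+m,x0-m:x1+m],A[y0:y1,x0:x1],cv2.TM_CCOEFF_NORMED);_,v,_,p=cv2.minMaxLoc(R);return v,p[0]-m,p[1]-m
print("pointer",tm("pics/b.png","pics/d_top.png",155,205,75,142))
print("prism",tm("pics/b.png","pics/d_top.png",120,275,75,250))
print("short mark",tm("pics/b.png","pics/d_top.png",160,190,50,75),"long",tm("pics/b.png","pics/d_top.png",240,275,48,100))
print("hub disc",tm("pics/c.png","pics/d.png",222,288,385,435),"hub+",tm("pics/c.png","pics/d.png",195,300,385,480))
print("side ring check",tm("pics/c.png","pics/d.png",20,180,200,440))
```

```text
pointer (0.999055802822113, 0, 0)
prism (0.9987466335296631, 0, 0)
short mark (0.9969763159751892, 0, 0) long (0.997837483882904, 0, 0)
hub disc (0.877098560333252, 0, 12) hub+ (0.7141268849372864, 3, 11)
side ring check (0.9991620182991028, 0, 0)
```

```bash
python3 -c "
from h import *
th();rows(-50,12,10)"
```

```text
theta -49.78552727773698 rad 0.04018942218457731 z 0.16832228254135928 F [-1.  -0.3  9.2] t 9.8
[[0.0053, -0.0067, 0], [0.0064, -0.0054, 0], [0.0074, -0.0039, 0], [0.008, -0.0024, 0], [0.0083, -0.0006, 0], [0.0083, 0.0011, 0], [0.0079, 0.0028, 0], [0.0071, 0.0044, 0], [0.0061, 0.0057, 0], [0.0047, 0.0069, 0]]
```

Call:
play_rows --translation '[[0.0053,-0.0067,-0.0001],[0.0064,-0.0054,0],[0,0,0]]' --delta_rot '[[0,0,0],[0,0,0],[0,0,0]]' --grip '[-1,-1,-1]'

```text
clock: 10.18
tool_pos: [0.5013, -0.0773, 0.1683]
eef_rot: [0.16, 0.987, 0.0, 0.0]
contact_force: [-1.5, -0.3, 9.6]
opening: 0.249
finger_force: 5.8
```

Call:
play_rows --translation '[[0.0074,-0.0039,0],[0.008,-0.0024,0],[0,0,0]]' --delta_rot '[[0,0,0],[0,0,0],[0,0,0]]' --grip '[-1,-1,-1]'

```text
clock: 10.55
tool_pos: [0.4848, -0.0782, 0.1684]
eef_rot: [0.16, 0.987, 0.0, 0.0]
contact_force: [-1.1, 0.7, 8.6]
opening: 0.246
finger_force: 5.9
```

Call:
play_rows --translation '[[0.0083,-0.0006,0],[0,0,0]]' --delta_rot '[[0,0,0],[0,0,0]]' --grip '[-1,-1]'

```text
clock: 10.8
tool_pos: [0.4769, -0.0761, 0.1683]
eef_rot: [0.16, 0.987, 0.0, 0.0]
contact_force: [-0.6, 0.3, 10.0]
opening: 0.246
finger_force: 5.8
```

Call:
play_rows --translation '[[0.0083,0.0011,0],[0,0,0]]' --delta_rot '[[0,0,0],[0,0,0]]' --grip '[-1,-1]'

```text
clock: 11.05
tool_pos: [0.4694, -0.0724, 0.1683]
eef_rot: [0.16, 0.987, 0.0, 0.0]
contact_force: [-2.1, 0.6, 9.2]
opening: 0.246
finger_force: 5.8
```

Call:
play_rows --translation '[[0.0079,0.0028,0],[0,0,0]]' --delta_rot '[[0,0,0],[0,0,0]]' --grip '[-1,-1]'

```text
clock: 11.3
tool_pos: [0.4628, -0.0672, 0.1683]
eef_rot: [0.16, 0.987, 0.0, 0.0]
contact_force: [0.0, -0.1, 9.6]
opening: 0.246
finger_force: 5.7
```

Call:
play_rows --translation '[[0.0071,0.0044,0],[0,0,0]]' --delta_rot '[[0,0,0],[0,0,0]]' --grip '[-1,-1]'

```text
clock: 11.55
tool_pos: [0.4575, -0.0608, 0.1683]
eef_rot: [0.16, 0.987, 0.0, 0.0]
contact_force: [-0.9, 1.1, 9.2]
opening: 0.248
finger_force: 5.6
```

Call:
play_rows --translation '[[0.0061,0.0057,0],[0,0,0]]' --delta_rot '[[0,0,0],[0,0,0]]' --grip '[-1,-1]'

```text
clock: 11.8
tool_pos: [0.4536, -0.0533, 0.1682]
eef_rot: [0.159, 0.987, 0.0, 0.0]
contact_force: [0.3, 0.5, 8.0]
opening: 0.25
finger_force: 5.2
```

Call:
play_rows --translation '[[0.0047,0.0069,0],[0,0,0]]' --delta_rot '[[0,0,0],[0,0,0]]' --grip '[-1,-1]'

```text
clock: 12.05
tool_pos: [0.4513, -0.0451, 0.168]
eef_rot: [0.159, 0.987, 0.0, 0.0]
contact_force: [0.2, -0.0, 6.1]
opening: 0.246
finger_force: 4.3
```

```bash
python3 -c "
from h import *
th();rows(-170,12,12)"
```

```text
theta -170.4843389137547 rad 0.03995624883680342 z 0.16802984833435872 F [ 0.2 -0.   6.1] t 12.05
[[0.0031, 0.0074, 0], [0.0015, 0.0082, 0], [-0.0003, 0.0084, 0], [-0.002, 0.0081, 0], [-0.0036, 0.0076, 0], [-0.0051, 0.0066, 0], [-0.0064, 0.0054, 0], [-0.0073, 0.004, 0], [-0.008, 0.0023, 0], [-0.0084, 0.0007, 0], [-0.0083, -0.0012, 0], [-0.0079, -0.0028, 0]]
```

Call:
play_rows --translation '[[0.0031,0.0074,0],[0,0,0]]' --delta_rot '[[0,0,0],[0,0,0]]' --grip '[-1,-1]'

```text
clock: 12.3
tool_pos: [0.4508, -0.037, 0.1679]
eef_rot: [0.159, 0.987, 0.0, 0.0]
contact_force: [-0.1, -1.0, 4.1]
opening: 0.248
finger_force: 3.6
```

Call:
play_rows --translation '[[0,0,0.0005],[0,0,0.0005],[0,0,0]]' --delta_rot '[[0,0,0],[0,0,0],[0,0,0]]' --grip '[-1,-1,-1]'

```text
clock: 12.68
tool_pos: [0.4508, -0.0377, 0.1669]
eef_rot: [0.16, 0.987, 0.0, 0.0]
contact_force: [0.9, 0.1, 3.7]
opening: 0.243
finger_force: 3.7
```

Call:
play_rows --translation '[[0,0,0.001],[0,0,0.001],[0,0,0.001],[0,0,0]]' --delta_rot '[[0,0,0],[0,0,0],[0,0,0],[0,0,0]]' --grip '[-1,-1,-1,-1]'

```text
clock: 13.18
tool_pos: [0.4508, -0.0375, 0.1639]
eef_rot: [0.16, 0.987, 0.0, 0.0]
contact_force: [-0.1, -0.7, 4.4]
opening: 0.252
finger_force: 4.0
```

Call:
play_rows --translation '[[0,0,0.0015],[0,0,0.0015],[0,0,0.001],[0,0,0.001],[0,0,0]]' --delta_rot '[[0,0,0],[0,0,0],[0,0,0],[0,0,0],[0,0,0]]' --grip '[-1,-1,-1,-1,-1]'

```text
clock: 13.8
tool_pos: [0.4508, -0.0375, 0.1589]
eef_rot: [0.16, 0.987, 0.0, 0.0]
contact_force: [0.9, -1.1, 6.2]
opening: 0.249
finger_force: 4.5
```

Call:
play_rows --translation '[[0,0,0.0006],[0,0,0.0004],[0,0,0]]' --delta_rot '[[0,0,0],[0,0,0],[0,0,0]]' --grip '[-1,-1,-1]'

```text
clock: 14.18
tool_pos: [0.4508, -0.0375, 0.1584]
eef_rot: [0.16, 0.987, -0.0, 0.0]
contact_force: [0.6, -0.6, 11.2]
opening: 0.248
finger_force: 6.5
```

Call:
play_rows --translation '[[0,0,0.0004],[0,0,0.0003],[0,0,0]]' --delta_rot '[[0,0,0],[0,0,0],[0,0,0]]' --grip '[-1,-1,-1]'

```text
clock: 14.55
tool_pos: [0.4507, -0.0375, 0.1583]
eef_rot: [0.16, 0.987, -0.0, 0.001]
contact_force: [-1.4, -0.4, 19.3]
opening: 0.249
finger_force: 10.2
```

```bash
python3 -c "
from h import *
th();rows(178.5,15,20)"
```

```text
theta 178.5639200927558 rad 0.03997488659363178 z 0.1582569514143494 F [-1.4 -0.4 19.3] t 14.55
[[0.0017, 0.0103, 0], [-0.001, 0.0104, 0], [-0.0037, 0.0098, 0], [-0.006, 0.0085, 0], [-0.0081, 0.0066, 0], [-0.0095, 0.0043, 0], [-0.0103, 0.0017, 0], [-0.0104, -0.001, 0], [-0.0098, -0.0037, 0], [-0.0085, -0.0061, 0], [-0.0066, -0.008, 0], [-0.0043, -0.0095, 0], [-0.0017, -0.0103, 0], [0.001, -0.0104, 0], [0.0037, -0.0098, 0], [0.0061, -0.0085, 0], [0.008, -0.0066, 0], [0.0095, -0.0043, 0], [0.0104, -0.0017, 0], [0.0103, 0.001, 0]]
```

Call:
play_rows --translation '[[0.0017,0.0103,-0.0004],[-0.001,0.0104,0],[-0.0037,0.0098,0],[-0.006,0.0085,0],[-0.0081,0.0066,0],[-0.0095,0.0043,0],[-0.0103,0.0017,0],[-0.0104,-0.001,0]]' --delta_rot '[[0,0,0],[0,0,0],[0,0,0],[0,0,0],[0,0,0],[0,0,0],[0,0,0],[0,0,0]]' --grip '[-1,-1,-1,-1,-1,-1,-1,-1]' --squeeze 8

```text
clock: 15.55
tool_pos: [0.511, -0.0038, 0.1583]
eef_rot: [0.159, 0.987, 0.0, -0.001]
contact_force: [-3.0, 0.3, 13.3]
opening: 0.248
finger_force: 10.6
```

```bash
python3 -c "
from h import *
th();rows(58.5,18,20)"
```

```text
theta 59.65903177329578 rad 0.04016244016505142 z 0.15833869993018265 F [-3.   0.3 13.3] t 15.55
[[-0.0123, -0.0051, 0], [-0.0096, -0.008, 0], [-0.0066, -0.0107, 0], [-0.003, -0.0121, 0], [0.0009, -0.0125, 0], [0.0047, -0.0116, 0], [0.0081, -0.0096, 0], [0.0107, -0.0066, 0], [0.0121, -0.0029, 0], [0.0125, 0.0009, 0], [0.0116, 0.0047, 0], [0.0095, 0.0081, 0], [0.0066, 0.0106, 0], [0.003, 0.0122, 0], [-0.0009, 0.0124, 0], [-0.0047, 0.0116, 0], [-0.0081, 0.0096, 0], [-0.0106, 0.0066, 0], [-0.0122, 0.003, 0], [-0.0125, -0.0009, 0]]
```

Call:
play_rows --translation '[[-0.0116,-0.0047,0],[-0.0096,-0.008,0],[-0.0066,-0.0107,0],[-0.003,-0.0121,0],[0.0009,-0.0125,0],[0.0047,-0.0116,0],[0.0081,-0.0096,0],[0.0107,-0.0066,0],[0.0121,-0.003,0],[0.0125,0.0009,0],[0.0116,0.0047,0],[0.0096,0.008,0],[0.0066,0.0107,0],[0.003,0.0121,0],[-0.0009,0.0125,0],[-0.0047,0.0116,0],[-0.0081,0.0096,0],[-0.0107,0.0066,0],[-0.0121,0.003,0],[-0.0125,-0.0009,0]]' --delta_rot '[[0,0,0],[0,0,0],[0,0,0],[0,0,0],[0,0,0],[0,0,0],[0,0,0],[0,0,0],[0,0,0],[0,0,0],[0,0,0],[0,0,0],[0,0,0],[0,0,0],[0,0,0],[0,0,0],[0,0,0],[0,0,0],[0,0,0],[0,0,0]]' --grip '[-1,-1,-1,-1,-1,-1,-1,-1,-1,-1,-1,-1,-1,-1,-1,-1,-1,-1,-1,-1]'

```text
clock: 18.05
tool_pos: [0.511, -0.0038, 0.1583]
eef_rot: [0.159, 0.987, -0.0, -0.001]
contact_force: [-3.3, 0.7, 14.5]
opening: 0.244
finger_force: 12.0
```

```bash
cat >> h.py <<'E'
D=np.array([.54252,.16475])
def dial(name):
    "turntable turn since pics/a_top.png: best rotation of the pointer+prism patch about the dial axis at z=.066"
    a=cv2.imread("pics/a_top.png",0).astype(np.float32);b=r.snapshot("top");cv2.imwrite(f"pics/{name}.png",b);b=cv2.cvtColor(b,cv2.COLOR_BGR2GRAY).astype(np.float32)
    g=np.arange(-.02,.02,.0008);rr=np.arange(.05,.080,.0008);tt=np.radians(np.arange(-75,75,.1))
    def polar(im):
        P=np.array([[proj("top",[D[0]+q*np.cos(t),D[1]+q*np.sin(t),.066]) for t in tt] for q in rr],np.float32)
        return cv2.remap(im,P[...,0],P[...,1],cv2.INTER_CUBIC)
    A,B=polar(a),polar(b)
    i0=int((18.45-5+75)/.1);T=A[:,i0:i0+100]
    S=cv2.matchTemplate(B,T,cv2.TM_CCOEFF_NORMED)[0];j=S.argmax()
    print("dial turned",np.radians((i0-j)*.1),"score",S[j])
E
python3 -c "
from h import *
th();dial('e1');th()"
```

```text
theta 59.678604323431486 rad 0.04018573454454951 z 0.15833035736914647 F [-3.3  0.7 14.5] t 18.05Traceback (most recent call last):
  File "<string>", line 3, in <module>
    th();dial('e1');th()
         ~~~~^^^^^^
  File "h.py", line 31, in dial
    A,B=polar(a),polar(b)
        ~~~~~^^^
  File "h.py", line 29, in polar
    P=np.array([[proj("top",[D[0]+q*np.cos(t),D[1]+q*np.sin(t),.066]) for t in tt] for q in rr],np.float32)
                 ~~~~^^^^^^^^^^^^^^^^^^^^^^^^^^^^^^^^^^^^^^^^^^^^^^^^
  File "h.py", line 9, in proj
    k=r.get_calibration(c);K=np.array(k["intrinsics"])
ValueError: time passes only in moves, steps and waits
```

```bash
python3 - <<'E'
s=open('h.py').read()
old=s[s.index("        P=np.array([[proj"):s.index("        return cv2.remap")]
new='''        q,t=np.meshgrid(rr,tt,indexing="ij");W=np.stack([D[0]+q*np.cos(t),D[1]+q*np.sin(t),q*0+.066],-1)
        p=R.from_quat(k["rotation"]).inv().apply((W-k["eye"]).reshape(-1,3))
        P=(np.array(k["intrinsics"])@(p*[1,-1,-1]).T).T;P=(P[:,:2]/P[:,2:]).reshape(*q.shape,2).astype(np.float32)
'''
s=s.replace(old,new).replace("    g=np.arange(-.02,.02,.0008);rr=",'    k=r.get_calibration("top");rr=')
open('h.py','w').write(s)
E
python3 -c "
from h import *
dial('e2');th()"
```

```text
dial turned 0.16929693744344998 score 0.9749145
theta 57.36273288766598 rad 0.04003607579396557 z 0.15833911772283413 F [-1.5  1.1 13.4] t 18.15
```

Call:
play_rows --translation '[[-0.0116,-0.0047,0],[-0.0096,-0.008,0],[-0.0066,-0.0107,0],[-0.003,-0.0121,0],[0.0009,-0.0125,0],[0.0047,-0.0116,0],[0.0081,-0.0096,0],[0.0107,-0.0066,0],[0.0121,-0.003,0],[0.0125,0.0009,0],[0.0116,0.0047,0],[0.0096,0.008,0],[0.0066,0.0107,0],[0.003,0.0121,0],[-0.0009,0.0125,0],[-0.0047,0.0116,0],[-0.0081,0.0096,0],[-0.0107,0.0066,0],[-0.0121,0.003,0],[-0.0125,-0.0009,0]]' --delta_rot '[[0,0,0],[0,0,0],[0,0,0],[0,0,0],[0,0,0],[0,0,0],[0,0,0],[0,0,0],[0,0,0],[0,0,0],[0,0,0],[0,0,0],[0,0,0],[0,0,0],[0,0,0],[0,0,0],[0,0,0],[0,0,0],[0,0,0],[0,0,0]]' --grip '[-1,-1,-1,-1,-1,-1,-1,-1,-1,-1,-1,-1,-1,-1,-1,-1,-1,-1,-1,-1]'

```text
clock: 20.65
tool_pos: [0.5109, -0.0038, 0.1583]
eef_rot: [0.159, 0.987, -0.0, -0.001]
contact_force: [-3.6, -0.2, 14.4]
opening: 0.242
finger_force: 12.0
```

Call:
play_rows --translation '[[-0.0116,-0.0047,0],[-0.0096,-0.008,0],[-0.0066,-0.0107,0],[-0.003,-0.0121,0],[0.0009,-0.0125,0],[0.0047,-0.0116,0],[0.0081,-0.0096,0],[0.0107,-0.0066,0],[0.0121,-0.003,0],[0.0125,0.0009,0],[0.0116,0.0047,0],[0.0096,0.008,0],[0.0066,0.0107,0],[0.003,0.0121,0],[-0.0009,0.0125,0],[-0.0047,0.0116,0],[-0.0081,0.0096,0],[-0.0107,0.0066,0],[-0.0121,0.003,0],[-0.0125,-0.0009,0]]' --delta_rot '[[0,0,0],[0,0,0],[0,0,0],[0,0,0],[0,0,0],[0,0,0],[0,0,0],[0,0,0],[0,0,0],[0,0,0],[0,0,0],[0,0,0],[0,0,0],[0,0,0],[0,0,0],[0,0,0],[0,0,0],[0,0,0],[0,0,0],[0,0,0]]' --grip '[-1,-1,-1,-1,-1,-1,-1,-1,-1,-1,-1,-1,-1,-1,-1,-1,-1,-1,-1,-1]'

```text
clock: 23.15
tool_pos: [0.511, -0.0038, 0.1583]
eef_rot: [0.159, 0.987, -0.0, -0.001]
contact_force: [-3.2, -0.1, 14.4]
opening: 0.248
finger_force: 12.0
```

```bash
python3 -c "
from h import *
dial('e3');th()
im=cv2.imread('pics/e3.png');cv2.imwrite('pics/e3c.png',cv2.resize(im[145:265,185:305],None,fx=5,fy=5,interpolation=cv2.INTER_CUBIC))"
```

```text
dial turned 0.4276056667386107 score 0.97643155
theta 56.68650151574698 rad 0.04009238203729192 z 0.15834400056267042 F [-0.5  0.2 12.6] t 23.2
```

View pics/e3c.png

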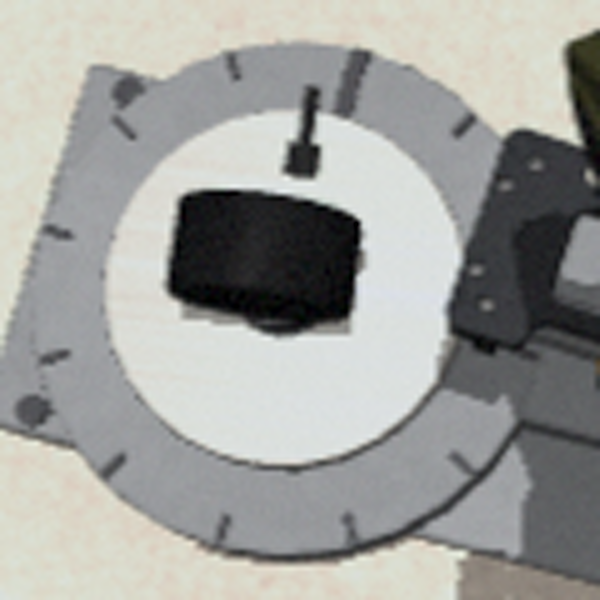

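```bash
cat > m.py <<'E'
from h import *
import sys
from scipy.optimize import least_squares
im=cv2.imread(sys.argv[1],0)
# bright disc edge, sampled on rays from its middle
c0=proj("top",[*D,.06]);pts=[]
for t in np.radians(np.arange(100,400,3)):
    q=np.arange(30,42,.1);v=cv2.remap(im.astype(np.float32),(c0[0]+q*np.cos(t)).astype(np.float32)[None],(c0[1]+q*np.sin(t)).astype(np.float32)[None],cv2.INTER_LINEAR)[0]
    v=np.convolve(v,np.ones(9)/9,'same')[8:-8];g=np.diff(v);j=g.argmin()
    if g[j]<-1.2:pts.append((c0[0]+q[j+8]*np.cos(t),c0[1]+q[j+8]*np.sin(t)))
for z in(.056,.060,.064):
    W=np.array([ray("top",p,z)[:2] for p in pts[::2]])
    f=least_squares(lambda p:np.hypot(*(W-p[:2]).T)-p[2],[*D,.068],loss="soft_l1",f_scale=.0005);print(z,len(W),np.round(f.x,4),"rms",np.sqrt(np.mean(f.fun**2)))
k=r.get_calibration("top")
def polar(z,rr,tt):
    q,t=np.meshgrid(rr,tt,indexing="ij");W=np.stack([D[0]+q*np.cos(t),D[1]+q*np.sin(t),q*0+z],-1)
    p=R.from_quat(k["rotation"]).inv().apply((W-k["eye"]).reshape(-1,3));P=(np.array(k["intrinsics"])@(p*[1,-1,-1]).T).T
    P=(P[:,:2]/P[:,2:]).reshape(*q.shape,2).astype(np.float32);return cv2.remap(im.astype(np.float32),P[...,0],P[...,1],cv2.INTER_CUBIC)
deg=np.arange(-32,32,.1);tt=np.radians(deg)
def dark(z,r0,r1,lo,hi,name):
    for q in np.arange(r0,r1+1e-9,.003):
        v=polar(z,np.array([q-.001,q,q+.001]),tt).mean(0);m=(deg>lo)&(deg<hi);w=np.clip(np.median(v[m])-15-v[m],0,None)
        print(name,round(q,3),"angle",round((w*deg[m]).sum()/max(w.sum(),1e-9),2),"w",round(w.sum()))
lo=float(sys.argv[2]);hi=float(sys.argv[3])
dark(.066,.064,.075,lo,hi,"ptr");dark(.048,.081,.096,-25,-6,"long");dark(.048,.087,.093,10,21,"short")
E
python3 m.py pics/e3.png -12 2; python3 m.py pics/a_top.png 10 26
```

```text
0.056 50 [0.5453 0.1671 0.0673] rms 0.0013991031646420611
0.06 50 [0.5446 0.1666 0.0671] rms 0.0013930171859226513
0.064 50 [0.5439 0.166  0.0668] rms 0.0013869313734822647
ptr 0.064 angle -5.8 w 5996
ptr 0.067 angle -5.69 w 5481
ptr 0.07 angle -5.97 w 3440
ptr 0.073 angle -5.82 w 3251
long 0.081 angle -13.38 w 2505
long 0.084 angle -13.66 w 2252
long 0.087 angle -13.6 w 2477
long 0.09 angle -13.69 w 2450
long 0.093 angle -14.0 w 2368
long 0.096 angle -14.27 w 2539
short 0.087 angle 15.57 w 85
short 0.09 angle 15.7 w 892
short 0.093 angle 15.93 w 897
0.056 50 [0.545  0.1668 0.0674] rms 0.0008749626610461879
0.06 50 [0.5443 0.1663 0.0672] rms 0.00087120862536147
0.064 50 [0.5436 0.1657 0.0669] rms 0.000867454521303793
ptr 0.064 angle 18.88 w 4647
ptr 0.067 angle 18.85 w 4267
ptr 0.07 angle 18.6 w 2536
ptr 0.073 angle 18.57 w 2531
long 0.081 angle -13.49 w 1797
long 0.084 angle -13.65 w 1457
long 0.087 angle -13.61 w 1545
long 0.09 angle -13.66 w 1573
long 0.093 angle -14.01 w 1437
long 0.096 angle -14.21 w 1616
short 0.087 angle 15.43 w 15
short 0.09 angle 15.73 w 481
short 0.093 angle 15.95 w 475
```

```bash
sed -i 's/^D=.*/D=np.array([.5434,.1656])/' h.py
cat >> m.py <<'E'
# all marks at r=.0925 : dark centroids on the ring
deg2=np.arange(-180,180,.1);v=polar(.048,np.arange(.091,.0945,.0005),np.radians(deg2)).mean(0)
b=cv2.blur(v[None],(301,1))[0];a=[]
for k0 in range(-6,6):
    c=15.4+30*k0;m=abs(deg2-c)<5
    loc=np.median(v[m]);w=np.clip(loc-8-v[m],0,None)
    if w.sum()>100:a.append((round(c),round((w*deg2[m]).sum()/w.sum()-30*k0,2)))
print(a)
E
python3 m.py pics/a_top.png 10 26 | grep -v 0.05; python3 m.py pics/e3.png -13 1|grep ptr
```

```text
0.06 50 [0.5444 0.1663 0.0671] rms 0.00085760531485033
0.064 50 [0.5437 0.1657 0.0669] rms 0.0008538913804503654
ptr 0.064 angle 18.48 w 4726
ptr 0.067 angle 18.27 w 3557
ptr 0.07 angle 18.16 w 2444
ptr 0.073 angle 18.1 w 2534
long 0.081 angle -14.19 w 1742
long 0.084 angle -14.42 w 1498
long 0.087 angle -14.19 w 1562
long 0.09 angle -14.51 w 1563
long 0.093 angle -14.63 w 1436
long 0.096 angle -14.89 w 1700
short 0.087 angle 15.32 w 351
short 0.09 angle 15.4 w 415
short 0.093 angle 15.66 w 511
[(-165, np.float64(15.54)), (-135, np.float64(15.56)), (-105, np.float64(15.52)), (-75, np.float64(15.52)), (-45, np.float64(15.3)), (-15, np.float64(15.25)), (15, np.float64(15.62)), (45, np.float64(15.7)), (75, np.float64(15.56)), (105, np.float64(15.71)), (135, np.float64(15.6)), (165, np.float64(15.55))]
ptr 0.064 angle -6.57 w 5987
ptr 0.067 angle -6.55 w 4782
ptr 0.07 angle -6.67 w 3252
ptr 0.073 angle -6.68 w 3347
```

Call:
play_rows --translation '[[-0.0116,-0.0047,0],[-0.0096,-0.008,0],[-0.0066,-0.0107,0],[-0.003,-0.0121,0],[0.0009,-0.0125,0],[0.0047,-0.0116,0],[0.0081,-0.0096,0],[0.0107,-0.0066,0],[0.0121,-0.003,0],[0.0125,0.0009,0],[0.0116,0.0047,0],[0.0096,0.008,0],[0.0066,0.0107,0],[0.003,0.0121,0],[-0.0009,0.0125,0],[-0.0047,0.0116,0],[0,0,0]]' --delta_rot '[[0,0,0],[0,0,0],[0,0,0],[0,0,0],[0,0,0],[0,0,0],[0,0,0],[0,0,0],[0,0,0],[0,0,0],[0,0,0],[0,0,0],[0,0,0],[0,0,0],[0,0,0],[0,0,0],[0,0,0]]' --grip '[-1,-1,-1,-1,-1,-1,-1,-1,-1,-1,-1,-1,-1,-1,-1,-1,-1]'

```text
clock: 25.32
tool_pos: [0.4651, -0.0078, 0.1583]
eef_rot: [0.159, 0.987, -0.0, 0.001]
contact_force: [-0.9, -0.8, 14.1]
opening: 0.248
finger_force: 12.1
```

```bash
python3 -c "
from h import *
dial('e4');th()
rows(130,12,8)"; python3 m.py pics/e4.png -20 -5 | grep -v '0.0[56] \|0.064 50'; python3 m.py pics/e2.png 2 16|grep ptr
```

```text
dial turned 0.5393067388662479 score 0.9006435
theta 130.13627663088633 rad 0.03998916634930455 z 0.15830955636715993 F [-1.3 -0.3 14.6] t 25.375
[[-0.0051, 0.0067, 0], [-0.0064, 0.0054, 0], [-0.0074, 0.004, 0], [-0.008, 0.0024, 0], [-0.0083, 0.0006, 0], [-0.0083, -0.0011, 0], [-0.0079, -0.0028, 0], [-0.0071, -0.0044, 0]]
0.056 50 [0.5451 0.1669 0.0674] rms 0.0005154431003003764
ptr 0.064 angle -12.4 w 5764
ptr 0.067 angle -13.02 w 3060
ptr 0.07 angle -13.27 w 1230
ptr 0.073 angle -13.15 w 820
long 0.081 angle -13.16 w 2016
long 0.084 angle -14.45 w 2222
long 0.087 angle -14.16 w 2370
long 0.09 angle -14.58 w 2206
long 0.093 angle -14.66 w 2121
long 0.096 angle -14.94 w 2436
short 0.087 angle 15.32 w 497
short 0.09 angle 15.43 w 732
short 0.093 angle 15.67 w 781
[(-165, np.float64(15.6)), (-75, np.float64(15.5)), (-45, np.float64(15.29)), (-15, np.float64(15.17)), (15, np.float64(15.62)), (45, np.float64(15.67)), (75, np.float64(15.57)), (105, np.float64(15.69)), (135, np.float64(15.58)), (165, np.float64(15.57))]
ptr 0.064 angle 8.39 w 6725
ptr 0.067 angle 8.27 w 5153
ptr 0.07 angle 8.24 w 3625
ptr 0.073 angle 8.4 w 3301
```

Call:
play_rows --translation '[[-0.0051,0.0067,0],[-0.0064,0.0054,0],[-0.0074,0.004,0],[-0.008,0.0024,0],[-0.0083,0.0006,0],[-0.0083,-0.0011,0],[-0.0079,-0.0028,0],[-0.0024,-0.0013,0],[0,0,0],[0,0,0]]' --delta_rot '[[0,0,0],[0,0,0],[0,0,0],[0,0,0],[0,0,0],[0,0,0],[0,0,0],[0,0,0],[0,0,0],[0,0,0]]' --grip '[-1,-1,-1,-1,-1,-1,-1,-1,-1,-1]'

```text
clock: 26.62
tool_pos: [0.5201, -0.0113, 0.1584]
eef_rot: [0.159, 0.987, 0.0, 0.0]
contact_force: [-1.4, 0.9, 13.6]
opening: 0.244
finger_force: 11.4
```

```bash
python3 -c "
from h import *
dial('e5');th()
im=cv2.imread('pics/e5.png');cv2.imwrite('pics/e5c.png',cv2.resize(im[145:265,185:305],None,fx=5,fy=5,interpolation=cv2.INTER_CUBIC))
t=[proj('top',[D[0]+q*np.cos(a),D[1]+q*np.sin(a),z]) for a,q,z in((np.radians(-14.46),.074,.066),(np.radians(-14.46),.060,.066),(np.radians(-14.46),.085,.048))]
print([((p-[185,145]+.5)*5-.5).round(1) for p in t])"
```

```text
dial turned 0.5707226654021458 score 0.9032926
theta 42.86236855042978 rad 0.04005722352024953 z 0.15836108927848044 F [-0.8  1.  12.5] t 26.675
[array([338.2,  98.1]), array([328., 133.]), array([351.2,  83. ])]
```

View pics/e5c.png

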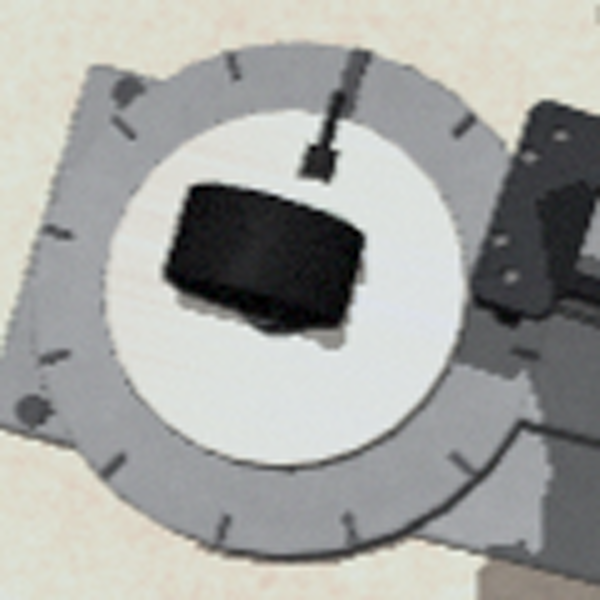

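Call:
play_rows --translation '[[0,0,-0.002],[0,0,-0.003],[0,0,-0.003],[0,0,-0.003],[0,0,-0.003],[0,0,0],[0,0,0],[0,0,0],[0,0,0],[0,0,0],[0,0,0],[0,0,0]]' --delta_rot '[[0,0,0],[0,0,0],[0,0,0],[0,0,0],[0,0,0],[0,0,0],[0,0,0],[0,0,0],[0,0,0],[0,0,0],[0,0,0],[0,0,0]]' --grip '[-1,-1,-1,-1,-1,-1,1,1,1,1,1,1]'

```text
clock: 28.18
tool_pos: [0.5201, -0.0119, 0.1716]
eef_rot: [0.16, 0.987, 0.0, 0.0]
contact_force: [0.2, -0.5, 0.3]
opening: 0.902
finger_force: 0.0
```

Call:
play_rows --translation '[[0,0,-0.01],[0,0,-0.015],[0,0,-0.02],[0,0,-0.02],[0,0,-0.03],[0,0,-0.03],[0,0,0],[0,0,0],[0,0,0]]' --delta_rot '[[0,0,0],[0,0,0],[0,0,0],[0,0,0],[0,0,0],[0,0,0],[0,0,0],[0,0,0],[0,0,0]]' --grip '[1,1,1,1,1,1,1,1,1]'

```text
clock: 29.3
tool_pos: [0.5194, -0.012, 0.2958]
eef_rot: [0.16, 0.987, -0.0, -0.001]
contact_force: [0.5, 0.0, -1.3]
opening: 0.999
finger_force: 0.0
```

```bash
python3 -c "
from h import *
dial('f');im=r.snapshot('side');cv2.imwrite('pics/fs.png',cv2.resize(im[135:250,255:360],None,fx=5,fy=5,interpolation=cv2.INTER_CUBIC));th()"
```

```text
dial turned 0.5707226654021458 score 0.9045227
theta 42.60747123364156 rad 0.039330673875223314 z 0.2958123106926812 F [ 0.1 -0.3 -0. ] t 29.4
```

View pics/fs.png

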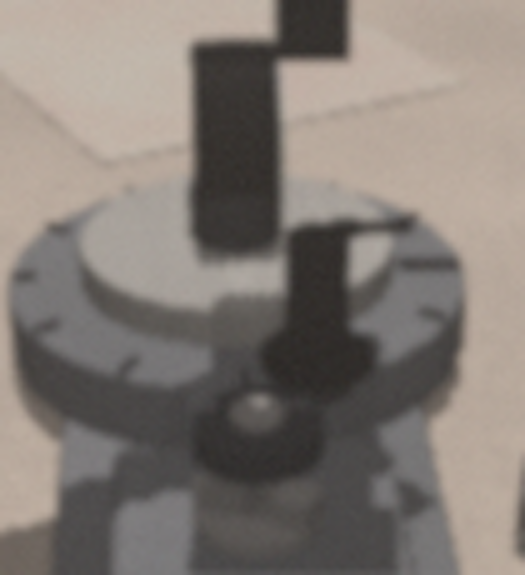

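The hub disc is back at its starting height, (257, 411) in the crop. The hand is clear of the crank and the dial reading hasn't changed since release, so I'm handing in.

```bash
python3 -c "
from plant import r
print(r.finish_job())"
```

```text
the job is handed in; nothing more can be done
None
```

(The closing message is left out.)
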